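# Lock the back of a wooden desk clock in the bracing jig

## Task

The back cover of the wooden clock is still loose, and the clock just spins along if you twist the cover where it lies. Set the clock down flat in the U-shaped jig, pushed in between the cheeks so that it cannot turn, twist the cover clockwise all the way to its stop while the jig braces the clock (the two red dots then meet), and then lay the clock gently, cover still up, in the middle of the cork mat, never dropping it. Then let go and leave the other things on the table as they are.

Things in the scene. Friction and masses are not known exactly. Their poses are not given: they have to be found in the camera images.
- clock_mid (a point): Wooden desk clock lying face down: brown block 120 (x) x 96 (y) x 40 mm standing on a 5 mm high round glass dome (flat foot, radius 30 mm), so its top is 45 mm above what it rests on; about 0.45 kg with its cover; it spins easily on its foot. The point is on the vertical axis of clock and cover, 25 mm above the underside of the foot; x runs along the 120 mm side, towards the red dot on the case, z up. It may lie in the jig either way round.
- bar_grip (a point): Grip bar on the round aluminium back cover (disc radius 42 mm, 6 mm thick, top face 51.5 mm above the underside of the clock's foot): dark wooden bar 60 mm long, 16 mm wide, standing 32 mm above the disc, its top 83.5 mm above the underside of the foot. The point is the bar's centre, 67.5 mm above the underside of the foot, on the clock's vertical axis; x runs along the bar, towards the red dot on the cover. The whole clock can be lifted by this bar.
- cover (a joint): Turn of the back cover in the clock, rad: grows as it is turned clockwise seen from above; 2.0 is the stop, fully locked, with the bar along the clock's x and the two red dots together; starts between 0 and 0.5. The bar's yaw is the clock's yaw + 2.0 - this value. It turns stiffly, with a friction of 0.2 N m, which the clock's foot on the table cannot withstand, but keeps its angle when the clock is lifted and turned gently by the bar.
- jig_seat (a point): U-shaped jig of pale wood blocks fixed to the table: two cheeks 100 mm long with 104 mm clear between them and an end stop, all 20 mm thick and 30 mm high, no floor. The point is on the table surface, where the middle of a seated clock belongs (the stop's inner face is 64 mm along +x); x runs along the cheeks from the open end towards the stop, y across. The clock's 120 mm side goes along x.
- mat_top (a point): Flat cork mat for finished clocks, 200 (x) x 180 (y) x 8 mm, fixed to the table. The point is the centre of its top face.
- glue: Bystander: black glue bottle, radius 20 mm, 105 mm high, standing. Origin at the centre of its underside.
- paint: Bystander: white paint jar with red lid, radius 30 mm, 55 mm high. Origin at the centre of its underside.
- bezel: Bystander: flat dark wooden ring, outer radius 36 mm, 14 mm high. Origin at the centre of its underside.
- driver: Bystander: red screwdriver, 150 mm long, lying along its x. Origin under its middle.
Mind the look-alikes: they are no part of the job. Of the things that look like the part that bears clock_mid, the middle-sized one is meant.

How it is judged (in metres and radians):
On the way, in this order (a step that is already met when the one before it is completed fails the run):
1. the clock lies flat on the table in the jig, between its cheeks (horizontal distance between clock_mid and jig_seat below 0.016 m and angle between the x axis of clock_mid and the x axis of jig_seat, either way round below 0.13 rad and z of clock_mid in the frame of jig_seat below 0.031 m and angle between clock_mid's own z axis and vertical below 0.1 rad), for 0.2 s.
2. the cover is turned clockwise to its stop while the clock is in the jig (all of step 1 and value of joint cover above 1.9 rad), for 0.2 s.
At the end, for the whole second after the job is handed in: The cover is at its stop (joint above 1.88 of 2.0 rad) and the clock rests flat, cover up (tilt under 0.1 rad), on the cork mat with its middle within 35 mm of the mat's centre, at rest (value of joint cover above 1.88 rad and horizontal distance between clock_mid and mat_top below 0.035 m and z of clock_mid in the frame of mat_top between 0.019 and 0.031 m and angle between clock_mid's own z axis and vertical below 0.1 rad and linear speed of clock below 0.02 m/s); the robot touches nothing.
It fails at once if The glue bottle is shifted by more than 30 mm (distance of glue from where it was at the start of the episode above 0.03 m).
It fails at once if The paint jar is shifted by more than 30 mm (distance of paint from where it was at the start of the episode above 0.03 m).
It fails at once if The wooden bezel ring is shifted by more than 30 mm (distance of bezel from where it was at the start of the episode above 0.03 m).
It fails at once if The screwdriver is shifted by more than 30 mm (distance of driver from where it was at the start of the episode above 0.03 m).
It fails at once if the clock is dropped (it falls free, out of the fingers, faster than 0.4 m/s, that is from more than about 8 mm) (linear speed of clock above 0.4 m/s and contact force between clock and the fingers below 0.5 N).
It also fails if it takes over 64 s, if anything falls off the work surface, if the arm or the gripper's body presses on something with over 40 N, if the wrist force passes 120 N, or if a joint passes its speed limit or range.

## Robot

A 6-joint arm with a two-finger parallel gripper is mounted at the origin on the work surface. World frame = base frame: x ahead of the robot, y to its left, z up, the work surface at z = 0. Lengths are in mm, angles in rad, forces in N, time in s.
With the tool pointing down it reaches from about 350 to 875 mm from the base axis. Payload 4.2 kg.
Tool frame: the origin (TCP) lies between the finger pads; the fingertips stand 11 mm ahead of it and the grasp point (between the pads) lies 8 mm behind it; z points along the fingers, y is the direction in which the jaws open and shut (so a half turn about z gives the same grasp; the last joint's range is limited). The gripper opens to 85 mm and grips with 20 to 120 N. Pads are 22 mm wide; open, the fingers measure 114 mm over their backs; the gripper's body (76 mm by 85 mm) begins 54 mm behind the grasp point. The pads swing forward as they close: fully open they stand 13 mm farther back than shut.
Start: joints at [1.422, 0.385, 0.008, 0, -1.194, -0.259], TCP at [247.836, 573.739, 242.312] pointing down, gripper open.
Joint ranges: [-3.14, 3.14], [-1.21, 2.06], [-1.07, 1.41], [-3.16, 2.05], [-2.99, -0.16], [-3.1, 3.1]. Speed limits (rad/s): [2.79, 2.79, 3.14, 3.14, 3.14, 3.14].

## Interface

Orientations are given as a unit quaternion [x, y, z, w].
In Python, from bench import * gives the robot as it stands.
- The arm moves only by the tool servo_tool, never from a script. Its argument "rows" is a list of rows, each a list of 7 numbers: the opening, from 0 (shut) to 1 (fully open), then the shift along the tool's x, y, z in cm, then the turn, a rotation vector about the tool's x, y, z in degrees. A call has 1 to 12 rows; each row shifts and turns the commanded pose from where the row before left it, along the tool's axes as they then stand; what a row does not reach is not made up. A row lasts 1/10 s, in which the tool goes at most 50 mm and 8.59 degrees, less where a joint would pass 70% of its speed; a pose out of reach is approached as far as the arm can. A call is refused whole if a number of a shift passes 5 or a number of a turn 8.59, either way. A call with a gripper value outside its range is refused whole. The fingers move at their own pace and stop on an object; the grip force is fixed at half the most. Time passes only in rows, so rows that do not move let the fingers close. It gives the time, the measured TCP pose, the force and the opening at its end, in the units of the state.
- read_state(): the state, without advancing time (a new reading comes with each control period).
- get_image(name): name is "scene" or "top"; returns a dict with "image" (480x640x3 uint8, red, green, blue), "mtx" (3x3 intrinsics, pixels), "extrinsics" (4x4, takes a point from camera to world coordinates). Camera axes: x right, y up, looking along -z (the intrinsics and any distortion apply to the point x, -y, -z); pixel columns grow to the right and rows downward; lengths in mm; the calibration is good to about 2 mm. A picture is of the moment at which its call begins. There is no depth.
- job_done(): hands the job in, once; it reports no verdict.
The state is a dict: "clock": time; "joints": joint angles; "joint_vel": joint speeds; "joint_efforts": joint torques, N m; "position": TCP position; "ee_rot": TCP orientation; "contact_force": force on the tool from outside, world axes, zero at the start; "wrist_torque": the same for the moment, N m; "gripper_width": finger opening in mm.
Only numpy, scipy, OpenCV 4.12 (cv2) and the standard library are available. Lean on these libraries where they do the work, as an engineer would, in place of code of your own. Each camera call takes 0.05 s, during which the arm holds its last target. There are 200 camera calls.

## Working session

There is one attempt and no reset: what is moved stays moved. The work goes in short steps, Python scripts to look and compute and a tool call to move; the robot and the scene stay as the last step left them, time stands still between calls to the robot, and variables do not carry over. Pictures are saved under pics/ and viewed, about 8 in all and at most 12, crops included, and the job is handed in when it is done.

Besides the shell and the picture viewer there is one more tool, called after "Emit:" in YAML: its name, and indented under it one key for each argument. servo_tool: Moves the arm, as the interface text tells. Its arguments: {"type":"object","properties":{"rows":{"type":"array","items":{"type":"array","items":{"type":"number"}}}},"required":["rows"]}

```bash
mkdir -p pics; ls
python3 - <<'E'
from bench import *
import cv2,pickle
d={}
for n in("scene","top"):
    g=get_image(n);d[n]=g;cv2.imwrite(f"pics/{n}0.png",g["image"][:,:,::-1]);print(n,g["mtx"],g["extrinsics"],g.keys())
pickle.dump(d,open("im0.pkl","wb"))
print(read_state())
E
```

```text
pics
scene [[534.76687613   0.         321.03001583]
 [  0.         534.76687613 240.58612826]
 [  0.           0.           1.        ]] [[-6.18377769e-01 -6.17695074e-01  4.85861842e-01  1.06946343e+03]
 [ 7.85871434e-01 -4.89082408e-01  3.78423688e-01  4.57344165e+02]
 [ 3.87603219e-03  6.15833738e-01  7.87866602e-01  9.96660322e+02]
 [ 0.00000000e+00  0.00000000e+00  0.00000000e+00  1.00000000e+00]] dict_keys(['image', 'mtx', 'extrinsics'])
top [[521.1411477    0.         328.80940089]
 [  0.         521.1411477  238.2806451 ]
 [  0.           0.           1.        ]] [[ 1.00938105e-02  9.93181476e-01 -1.16140733e-01  3.87568933e+02]
 [-9.99895050e-01  1.12320742e-02  9.15042275e-03  1.21504070e+01]
 [ 1.03925317e-02  1.16036181e-01  9.93190616e-01  1.12433418e+03]
 [ 0.00000000e+00  0.00000000e+00  0.00000000e+00  1.00000000e+00]] dict_keys(['image', 'mtx', 'extrinsics'])
{'clock': 0.1, 'joints': array([ 1.42162191e+00,  3.85489142e-01,  6.74343000e-03, -4.25369237e-04,
       -1.19400432e+00, -2.58601931e-01]), 'joint_vel': array([-0.00020983, -0.00236986,  0.00352057,  0.00071184, -0.00102694,
        0.00043644]), 'joint_efforts': array([-7.51367443e-04, -3.93319702e+01,  1.88929796e+01,  4.19794500e+00,
       -2.58243381e-03,  7.71117186e-06]), 'position': array([247.64067001, 573.29297343, 241.31919905]), 'ee_rot': array([ 9.79270338e-01, -2.02555209e-01, -1.43971663e-04,  9.86203510e-04]), 'contact_force': array([ 0.41796636, -0.30444327, -0.49413152]), 'wrist_torque': array([ 0.09259872, -0.02361813, -0.01969395]), 'gripper_width': 85.14082640949778}
```

View pics/scene0.png

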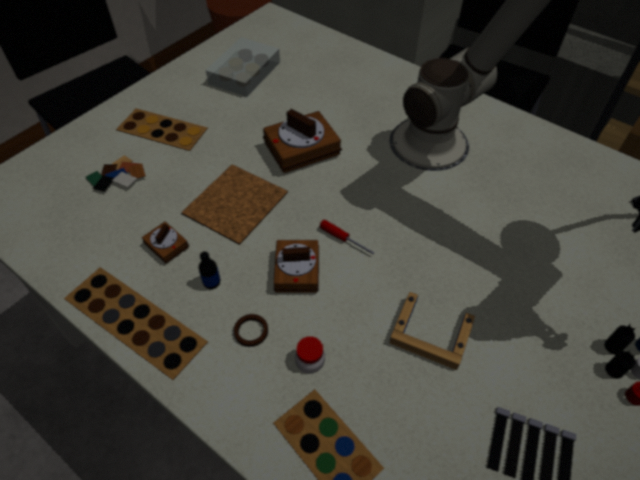

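View pics/top0.png

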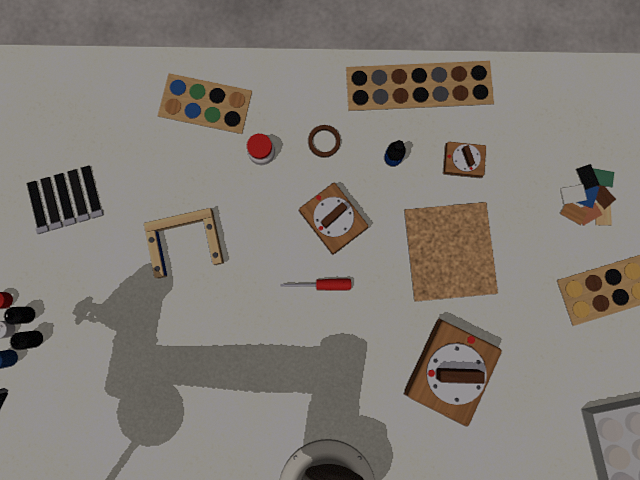

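Candidates for the clock in the top view are small (465,158), middle (333,217) and large (455,372). I choose the middle one, at (297,262) in the scene view. The jig is at (183,240), open towards the bottom, and the mat is at (450,250). Next is a close crop of the clock and jig.

Run:
```python
import cv2,pickle,numpy as np
d=pickle.load(open("im0.pkl","rb"))
def c(n,x,y,w,h,s): return cv2.resize(d[n]["image"][y:y+h,x:x+w,::-1],None,fx=s,fy=s,interpolation=cv2.INTER_CUBIC)
a=c("top",290,175,90,90,4.4); b=c("top",135,200,100,90,4)[:396]
e=c("scene",262,225,70,70,0.5*9)[:300]; f=c("scene",380,285,110,90,3.3)
H=lambda i,w,h:cv2.copyMakeBorder(i[:h,:w],0,max(0,h-i.shape[0]),0,max(0,w-i.shape[1]),cv2.BORDER_CONSTANT)
o=np.vstack([np.hstack([H(a,400,300+0) if 0 else cv2.resize(c("top",290,175,90,90,1),(300,300),interpolation=2) , H(b*0,1,300), cv2.resize(c("top",135,200,100,90,4),(400,360))[:300] if 0 else cv2.resize(c("top",135,195,100,90,1),(333,300),interpolation=2)]),
 np.hstack([cv2.resize(c("scene",262,230,70,70,1),(300,300),interpolation=2),H(b*0,1,300),cv2.resize(c("scene",382,285,100,90,1),(333,300),interpolation=2)])])
o=cv2.convertScaleAbs(o,alpha=1.4)
cv2.imwrite("pics/crop1.png",o);print(o.shape)
```

```text
(600, 634, 3)
```

View pics/crop1.png

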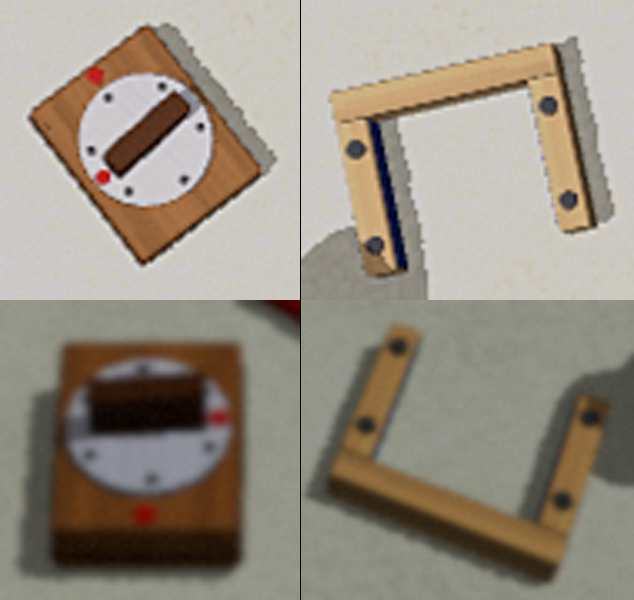

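```bash
cat > h.py <<'E'
import numpy as np,cv2,pickle
def ray(g,p):
    E=g["extrinsics"];K=g["mtx"];d=np.linalg.inv(K)@np.array([p[0],p[1],1.]);d=E[:3,:3]@(d*[1,-1,-1]);return E[:3,3],d/np.linalg.norm(d)
def tri(gs,ps):
    A=0;b=0
    for g,p in zip(gs,ps):
        o,d=ray(g,p);M=np.eye(3)-np.outer(d,d);A=A+M;b=b+M@o
    return np.linalg.solve(A,b)
def onz(g,p,z):
    o,d=ray(g,p);return o+d*(z-o[2])/d[2]
E
python3 - <<'E'
from h import *
d=pickle.load(open("im0.pkl","rb"));T,S=d["top"],d["scene"]
np.set_printoptions(precision=1,suppress=True)
ct=lambda p:(290+p[0]*.3,175+p[1]*.3);cs=lambda p:(262+p[0]*.2333,230+p[1]*.2333)
jt=lambda p:(135+p[0]*.3,195+p[1]*.3);js=lambda p:(382+p[0]*.3,285+p[1]*.3)
for n,a,b in[("case",(95,76),(145,215)),("cov",(103,177),(218,118)),("disc",(146,140),(147,128)),("bartop",(148,134),(148,90))]:
    print(n,tri((T,S),(ct(a),cs(b))))
for q in[(148,25),(30,118),(143,264),(262,172)]: print("corner z45",onz(T,ct(q),45))
for q in [(180,92),(190,104),(118,177),(104,160)]: print("bar z83",onz(T,ct(q),83.5))
for a,b in[((54,148),(261,200)),((73,245),(290,118)),((247,105),(65,125)),((267,200),(97,46))]: print("jig",tri((T,S),(jt(a),js(b))), onz(T,jt(a),30))
for q in [(37,118),(70,118),(102,270),(228,82),(257,232)]: print("jigc",onz(T,jt(q),30))
for a,b in[((497,295),(233,166)),((415,301),(287,192)),((404,209),(238,241)),((486,203),(182,211))]: print("mat",tri((T,S),(a,b)),onz(T,a,8))
print("glue/ring/paint/driver",[onz(T,p,h) for p,h in[((397,148),100),((324,141),14),((260,147),55),((318,284),10)]])
E
```

```text
case [599.7  24.4  44.3]
cov [534.4  18.6  51.2]
disc [558.9  -8.2  46.1]
bartop [557.4  -8.3  76.9]
corner z45 [632.5  -8.4  45. ]
corner z45 [571.9  65.3  45. ]
corner z45 [480.6  -6.6  45. ]
corner z45 [539.3 -80.8  45. ]
bar z83 [582.5 -27.5  83.5]
bar z83 [575.1 -33.6  83.5]
bar z83 [529.9   9.6  83.5]
bar z83 [540.1  18.2  83.5]
jig [509.1 374.8  31.8] [508.9 376.1  30. ]
jig [448.  360.9  30.1] [447.8 361.2  30. ]
jig [538.1 254.8  30.1] [537.8 255.5  30. ]
jig [477.8 239.9  30.6] [477.5 240.7  30. ]
jigc [527.9 387.8  30. ]
jigc [528.2 367.   30. ]
jigc [432.3 342.3  30. ]
jigc [552.4 268.1  30. ]
jigc [457.2 246.2  30. ]
mat [ 400.3 -362.5   -3.3] [ 400.2 -358.8    8. ]
mat [ 386.  -184.8    1.5] [ 385.7 -183.1    8. ]
mat [ 584.2 -161.9   15.9] [ 584.1 -161.     8. ]
mat [ 599.4 -340.     9.3] [ 599.5 -340.2    8. ]
glue/ring/paint/driver [array([ 692.8, -133.4,  100. ]), array([732. ,  14.6,  14. ]), array([704.5, 149.2,  55. ]), array([419.5,  23.9,  10. ])]
```

```bash
cat >> h.py <<'E'
def plan(x,y,z,yaw):
    from bench import read_state
    from scipy.spatial.transform import Rotation as R
    s=read_state();r=R.from_quat(s["ee_rot"]);m=r.as_matrix();th=np.degrees(np.arctan2(m[1,0],m[0,0]))
    d=m.T@(np.array([x,y,z])-s["position"])/10
    print("t",s["clock"],"pos",s["position"].round(1),"yaw",th.round(2),"tilt",np.degrees(np.arccos(-m[2,2])).round(2),"w",round(s["gripper_width"],1),"F",s["contact_force"].round(1),"M",s["wrist_torque"].round(2),"j",s["joints"].round(2))
    print("shift cm (tool)",d.round(2),"turn z",round((th-yaw+180)%360-180,2))
E
python3 -c "
from h import *
plan(556.5,-8,150,-46)"
```

```text
t 0.1 pos [247.6 573.3 241.3] yaw -23.37 tilt 0.11 w 85.1 F [ 0.4 -0.3 -0.5] M [ 0.09 -0.02 -0.02] j [ 1.42  0.39  0.01 -0.   -1.19 -0.26]
shift cm (tool) [51.41 41.09  9.22] turn z 22.63
```

Emit:
servo_tool:
  rows:
    - [1, 3, 2.4, 0, 0, 0, 0]
    - [1, 3.6, 2.9, 0, 0, 0, 0]
    - [1, 3.6, 2.9, 0, 0, 0, 0]
    - [1, 3.6, 2.9, 0, 0, 0, 0]
    - [1, 3.6, 2.9, 0, 0, 0, 0]
    - [1, 3.6, 2.9, 0, 0, 0, 0]
    - [1, 3.6, 2.9, 0, 0, 0, 0]
    - [1, 3.6, 2.9, 0, 0, 0, 0]
    - [1, 3.6, 2.9, 0, 0, 0, 0]
    - [1, 3.6, 2.9, 0, 0, 0, 0]
    - [1, 3.6, 2.9, 0, 0, 0, 0]
    - [1, 3.6, 2.9, 0, 0, 0, 0]

```text
clock: 1.3
position: [503.2, 88.1, 242.1]
ee_rot: [0.979, -0.202, -0.0, 0.0]
contact_force: [0.3, 0.2, 0.6]
gripper_width: 85.2
```

Emit:
servo_tool:
  rows:
    - [1, 3.6, 2.9, 0, 0, 0, 0]
    - [1, 3, 2.5, 0, 0, 0, 0]
    - [1, 1.8, 1.3, 0, 0, 0, 0]
    - [1, 0, 0, 2, 0, 0, 7.5]
    - [1, 0, 0, 3, 0, 0, 7.5]
    - [1, 0, 0, 3, 0, 0, 7.6]
    - [1, 0, 0, 1, 0, 0, 0]
    - [1, 0, 0, 0, 0, 0, 0]
    - [1, 0, 0, 0, 0, 0, 0]

```text
clock: 2.2
position: [554.3, -4.7, 153.4]
ee_rot: [0.921, -0.389, 0.001, -0.0]
contact_force: [0.3, 0.2, 0.9]
gripper_width: 85.5
```

Run:
```python
from h import *
plan(556.5,-8,66,-46)
from bench import *
for n in("scene","top"):
    g=get_image(n);pickle.dump(g,open(n+"1.pkl","wb"))
    i=g["image"][:,:,::-1]
    i=i[190:330,220:400] if n=="scene" else i[150:290,250:430]
    cv2.imwrite("pics/"+n+"1.png",cv2.convertScaleAbs(cv2.resize(i,None,fx=4,fy=4,interpolation=2),alpha=1.4))
a,b=[cv2.imread(f"pics/{n}1.png") for n in("scene","top")]
cv2.imwrite("pics/g1.png",np.hstack([a[:,100:500],b[:,160:560]]))
```

```text
t 2.2 pos [554.3  -4.7 153.4] yaw -45.82 tilt 0.11 w 85.5 F [0.3 0.2 0.9] M [-0.01  0.    0.  ] j [ 0.28  0.35 -0.29  0.   -0.93  0.49]
shift cm (tool) [0.38 0.08 8.74] turn z 0.18
```

View pics/g1.png

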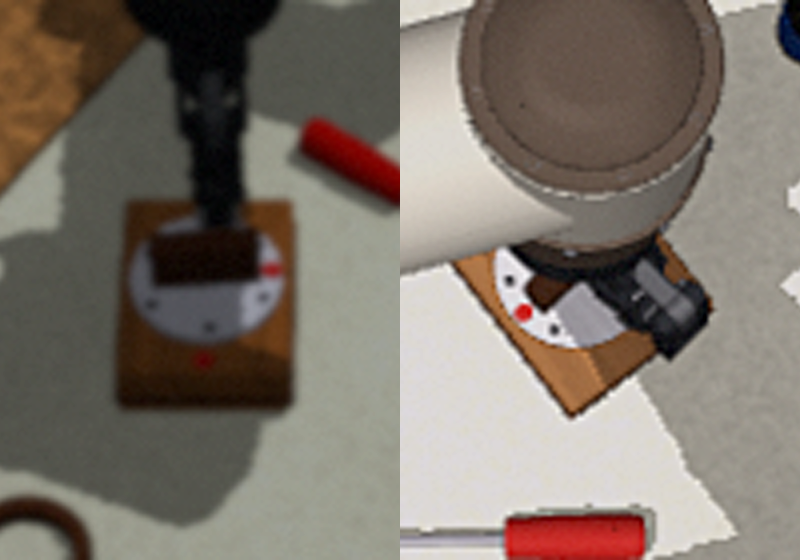

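The crop shows the clock unmoved (bar at (205,258) left panel) with the jaws straddling the bar and aligned to it. Now I descend and grip.

Emit:
servo_tool:
  rows:
    - [1, 0.4, 0.1, 2, 0, 0, 0]
    - [1, 0, 0, 3, 0, 0, 0]
    - [1, 0, 0, 2.2, 0, 0, 0]
    - [1, 0, 0, 1.0, 0, 0, 0]
    - [1, 0, 0, 0.5, 0, 0, 0]
    - [1, 0, 0, 0, 0, 0, 0]
    - [0, 0, 0, 0, 0, 0, 0]
    - [0, 0, 0, 0, 0, 0, 0]
    - [0, 0, 0, 0, 0, 0, 0]
    - [0, 0, 0, 0, 0, 0, 0]
    - [0, 0, 0, 0, 0, 0, 0]
    - [0, 0, 0, 0, 0, 0, 0]

```text
clock: 3.5
position: [556.3, -8.1, 65.7]
ee_rot: [0.921, -0.39, 0.001, -0.001]
contact_force: [1.4, 0.5, 0.8]
gripper_width: 14.8
```

```bash
python3 -c "
from h import *
plan(479,303.5,166,-70.5)"
```

```text
t 3.5 pos [556.3  -8.1  65.7] yaw -45.94 tilt 0.12 w 14.8 F [1.4 0.5 0.8] M [ 0.38 -0.4  -0.02] j [ 0.28  0.46 -0.38  0.   -0.73  0.49]
shift cm (tool) [-27.76 -16.13 -10.03] turn z 24.56
```

Emit:
servo_tool:
  rows:
    - [0, 0, 0, -0.3, 0, 0, 0]
    - [0, 0, 0, -1, 0, 0, 0]
    - [0, 0, 0, -2, 0, 0, 0]
    - [0, 0, 0, -2, 0, 0, 0]
    - [0, 0, 0, -1.7, 0, 0, 0]
    - [0, 0, 0, -1, 0, 0, 0]
    - [0, 0, 0, 0, 0, 0, 0]

```text
clock: 4.2
position: [555.8, -8.5, 146.6]
ee_rot: [0.921, -0.391, 0.001, -0.001]
contact_force: [0.2, 0.1, -5.6]
gripper_width: 14.9
```

Emit:
servo_tool:
  rows:
    - [0, -1, -0.6, 0, 0, 0, 0]
    - [0, -2.2, -1.3, 0, 0, 0, 0]
    - [0, -2.8, -1.6, 0, 0, 0, 0]
    - [0, -2.8, -1.6, 0, 0, 0, 0]
    - [0, -2.8, -1.6, 0, 0, 0, 0]
    - [0, -2.8, -1.6, 0, 0, 0, 0]
    - [0, -2.8, -1.6, 0, 0, 0, 0]
    - [0, -2.8, -1.6, 0, 0, 0, 0]
    - [0, -2.8, -1.6, 0, 0, 0, 0]
    - [0, -2.3, -1.5, 0, 0, 0, 0]
    - [0, -1.6, -0.9, 0, 0, 0, 0]
    - [0, -1, -0.6, 0, 0, 0, 0]

```text
clock: 5.4
position: [477.5, 303.7, 144.2]
ee_rot: [0.921, -0.39, -0.001, 0.001]
contact_force: [-0.1, 0.2, -4.5]
gripper_width: 15.1
```

Emit:
servo_tool:
  rows:
    - [0, 0, 0, 0, 0, 0, 2.5]
    - [0, 0, 0, 0, 0, 0, 5]
    - [0, 0, 0, 0, 0, 0, 6]
    - [0, 0, 0, 0, 0, 0, 6]
    - [0, 0, 0, 0, 0, 0, 4]
    - [0, 0, 0, 0, 0, 0, 1.1]
    - [0, 0, 0, 0, 0, 0, 0]
    - [0, 0, 0, 0, 0, 0, 0]

```text
clock: 6.2
position: [478.6, 302.2, 145.1]
ee_rot: [0.816, -0.577, -0.0, 0.0]
contact_force: [0.7, 0.4, -5.9]
gripper_width: 15.4
```

Run:
```python
from h import *
plan(479,303.5,66,-70.5)
from bench import *
for n in("scene","top"):
    g=get_image(n);pickle.dump(g,open(n+"2.pkl","wb"))
    i=g["image"][:,:,::-1]
    i=i[230:390,340:500] if n=="scene" else i[160:320,110:270]
    cv2.imwrite("pics/"+n+"2.png",cv2.convertScaleAbs(cv2.resize(i,(400,400),interpolation=2),alpha=1.5))
cv2.imwrite("pics/g2.png",np.hstack([cv2.imread(f"pics/{n}2.png") for n in("scene","top")]))
```

```text
t 6.2 pos [478.6 302.2 145.1] yaw -70.53 tilt 0.03 w 15.4 F [ 0.7  0.4 -5.9] M [ 0.06 -0.01 -0.04] j [ 0.85  0.37 -0.27 -0.   -0.92 -0.51]
shift cm (tool) [-0.11 -0.08  7.91] turn z -0.03
```

View pics/g2.png

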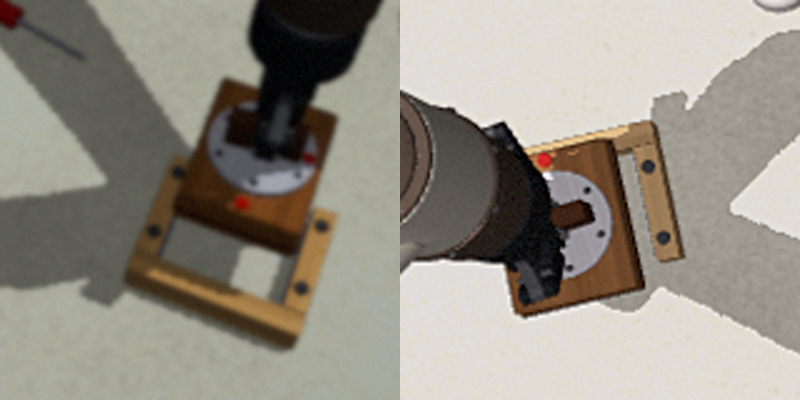

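The clock hangs over the jig, with right-panel corners at (615,138), (645,290) and (523,315) and cheek screws at (648,166) and (663,237). I'll check the fit numerically.

Run:
```python
from h import *
T=pickle.load(open("top2.pkl","rb"));S=pickle.load(open("scene2.pkl","rb"))
f=lambda p:(110+(p[0]-400)/2.5,160+p[1]/2.5); fs=lambda p:(340+p[0]/2.5,230+p[1]/2.5)
P=[onz(T,f(p),124.4) for p in[(615,138),(645,290),(523,315)]]
a,b,c=P
print(np.array(P).round(1),np.degrees(np.arctan2(*(a-b)[[1,0]])),np.degrees(np.arctan2(*(c-b)[[1,0]]))-90,"centre",(a+c)/2,np.linalg.norm(a-b),np.linalg.norm(c-b))
Q=[onz(S,fs(p),124.4) for p in[(225,80),(337,115),(298,238),(178,208)]]
print(np.array(Q).round(1),np.mean(Q,0))
print([onz(T,f(p),30).round(1) for p in[(648,166),(663,237)]])
print("dot",tri((T,S),(f((544,160)),fs((242,203)))))
```

```text
[[546.6 260.6 124.4]
 [429.3 233.1 124.4]
 [409.3 325.1 124.4]] 13.209095343485455 12.254512726938913 centre [477.95819253 292.86505225 124.4       ] 120.46452424535235 94.18580566779325
[[438.6 243.8 124.4]
 [413.  330.8 124.4]
 [529.  360.7 124.4]
 [562.4 277.5 124.4]] [485.74857374 303.21461671 124.4       ]
[array([538. , 255.3,  30. ]), array([477.9, 240.5,  30. ])]
dot [528.97726915 313.72146507 125.30878914]
```

Emit:
servo_tool:
  rows:
    - [0, -0.1, -0.1, 1, 0, 0, 0]
    - [0, 0, 0, 1.5, 0, 0, 0]
    - [0, 0, 0, 1.2, 0, 0, 0]
    - [0, 0, 0, 0.5, 0, 0, 0]
    - [0, 0, 0, 0.5, 0, 0, 0]
    - [0, 0, 0, 0.5, 0, 0, 0]
    - [0, 0, 0, 0.3, 0, 0, 0]
    - [0, 0, 0, 0, 0, 0, 0]

```text
clock: 7.1
position: [479.2, 303.8, 90.0]
ee_rot: [0.816, -0.578, -0.0, 0.0]
contact_force: [0.2, 0.6, -4.8]
gripper_width: 15.2
```

```bash
python3 -c "
from h import *
plan(479,303.5,66,-70.5)"
```

```text
t 7.1 pos [479.2 303.8  90. ] yaw -70.56 tilt 0.03 w 15.2 F [ 0.2  0.6 -4.8] M [-0.01 -0.01  0.  ] j [ 0.85  0.44 -0.33 -0.   -0.8  -0.51]
shift cm (tool) [0.02 0.03 2.4 ] turn z -0.06
```

Emit:
servo_tool:
  rows:
    - [0, 0, 0, 0.4, 0, 0, 0]
    - [0, 0, 0, 0.4, 0, 0, 0]
    - [0, 0, 0, 0.4, 0, 0, 0]
    - [0, 0, 0, 0.3, 0, 0, 0]
    - [0, 0, 0, 0.3, 0, 0, 0]
    - [0, 0, 0, 0, 0, 0, 0]

```text
clock: 7.7
position: [479.1, 303.6, 71.8]
ee_rot: [0.816, -0.578, -0.0, 0.001]
contact_force: [0.5, -0.1, -5.5]
gripper_width: 14.9
```

Emit:
servo_tool:
  rows:
    - [0, 0, 0, 0.3, 0, 0, 0]
    - [0, 0, 0, 0.2, 0, 0, 0]
    - [0, 0, 0, 0.1, 0, 0, 0]
    - [0, 0, 0, 0, 0, 0, 0]
    - [0, 0, 0, 0, 0, 0, 0]
    - [0, 0, 0, 0, 0, 0, 0]

```text
clock: 8.3
position: [479.4, 303.9, 66.4]
ee_rot: [0.816, -0.578, 0.0, -0.0]
contact_force: [-0.3, 0.6, -5.0]
gripper_width: 15.1
```

```bash
python3 -c "
from h import *
plan(479,303.5,66,-70.5)"
```

```text
t 8.3 pos [479.4 303.9  66.4] yaw -70.57 tilt 0.02 w 15.1 F [-0.3  0.6 -5. ] M [-0.04  0.   -0.05] j [ 0.85  0.47 -0.35  0.   -0.75 -0.51]
shift cm (tool) [0.03 0.05 0.04] turn z -0.07
```

Emit:
servo_tool:
  rows:
    - [0, 0, 0, 0.1, 0, 0, 0]
    - [0, 0, 0, 0, 0, 0, 0]
    - [0, 0, 0, 0, 0, 0, 0]

```text
clock: 8.6
position: [479.5, 304.1, 65.8]
ee_rot: [0.816, -0.578, 0.0, -0.0]
contact_force: [-0.6, 0.9, -2.9]
gripper_width: 14.8
```

Emit:
servo_tool:
  rows:
    - [0, 0, 0, 0, 0, 0, 2]
    - [0, 0, 0, 0, 0, 0, 4]
    - [0, 0, 0, 0, 0, 0, 5]
    - [0, 0, 0, 0, 0, 0, 5]
    - [0, 0, 0, 0, 0, 0, 5]
    - [0, 0, 0, 0, 0, 0, 5]
    - [0, 0, 0, 0, 0, 0, 5]
    - [0, 0, 0, 0, 0, 0, 0]

```text
clock: 9.4
position: [480.2, 305.1, 65.9]
ee_rot: [-0.633, 0.774, 0.0, 0.002]
contact_force: [0.4, 1.8, -2.2]
gripper_width: 15.1
```

```bash
python3 -c "
from h import *
plan(479,303.5,66,-166.5)"
```

```text
t 9.4 pos [480.2 305.1  65.9] yaw -101.51 tilt 0.19 w 15.1 F [ 0.4  1.8 -2.2] M [ 0.61 -0.17  0.09] j [ 0.85  0.48 -0.35  0.   -0.74 -1.05]
shift cm (tool) [ 0.18  0.08 -0.01] turn z 64.99
```

Emit:
servo_tool:
  rows:
    - [0, 0, 0, 0, 0, 0, 5]
    - [0, 0, 0, 0, 0, 0, 5]
    - [0, 0, 0, 0, 0, 0, 5]
    - [0, 0, 0, 0, 0, 0, 5]
    - [0, 0, 0, 0, 0, 0, 5]
    - [0, 0, 0, 0, 0, 0, 5]
    - [0, 0, 0, 0, 0, 0, 5]
    - [0, 0, 0, 0, 0, 0, 5]
    - [0, 0, 0, 0, 0, 0, 5]
    - [0, 0, 0, 0, 0, 0, 5]
    - [0, 0, 0, 0, 0, 0, 5]
    - [0, 0, 0, 0, 0, 0, 0]

```text
clock: 10.6
position: [479.9, 304.7, 65.8]
ee_rot: [-0.204, 0.979, 0.001, 0.001]
contact_force: [0.3, 2.3, -3.3]
gripper_width: 15.3
```

```bash
python3 -c "
from h import *
plan(479,303.5,66,-166.5)"
```

```text
t 10.6 pos [479.9 304.7  65.8] yaw -156.44 tilt 0.14 w 15.3 F [ 0.3  2.3 -3.3] M [ 0.77 -0.22  0.05] j [ 0.85  0.48 -0.35  0.   -0.74 -2.01]
shift cm (tool) [ 0.13 -0.08 -0.02] turn z 10.06
```

Emit:
servo_tool:
  rows:
    - [0, 0, 0, 0, 0, 0, 3]
    - [0, 0, 0, 0, 0, 0, 3]
    - [0, 0, 0, 0, 0, 0, 3]
    - [0, 0, 0, 0, 0, 0, 0]

```text
clock: 11.0
position: [479.8, 304.4, 65.7]
ee_rot: [-0.127, 0.992, 0.001, 0.001]
contact_force: [1.0, 1.9, -2.4]
gripper_width: 15.2
```

```bash
python3 -c "
from h import *
plan(479,303.5,66,-166.5)"
```

```text
t 11.0 pos [479.8 304.4  65.7] yaw -165.4 tilt 0.1 w 15.2 F [ 1.   1.9 -2.4] M [ 0.66 -0.31  0.  ] j [ 0.85  0.48 -0.35  0.   -0.74 -2.17]
shift cm (tool) [ 0.1  -0.07 -0.03] turn z 1.1
```

Emit:
servo_tool:
  rows:
    - [0, 0, 0, 0, 0, 0, 2]
    - [0, 0, 0, 0, 0, 0, 2]
    - [0, 0, 0, 0, 0, 0, 0]

```text
clock: 11.3
position: [479.8, 304.3, 65.7]
ee_rot: [-0.092, 0.996, 0.0, 0.001]
contact_force: [1.3, 2.1, -2.2]
gripper_width: 15.1
```

Run:
```python
from h import *
plan(479,303.5,66,-166.5)
from bench import *
print(read_state()["joint_efforts"])
for n in("scene","top"):
    g=get_image(n);pickle.dump(g,open(n+"3.pkl","wb"))
    i=g["image"][:,:,::-1]
    i=i[265:385,365:485] if n=="scene" else i[180:300,120:240]
    cv2.imwrite("pics/"+n+"3.png",cv2.convertScaleAbs(cv2.resize(i,(400,400),interpolation=2),alpha=1.5))
cv2.imwrite("pics/g3.png",np.hstack([cv2.imread(f"pics/{n}3.png") for n in("scene","top")]))
```

```text
t 11.3 pos [479.8 304.3  65.7] yaw -169.4 tilt 0.09 w 15.1 F [ 1.3  2.1 -2.2] M [ 0.71 -0.43 -0.02] j [ 0.85  0.48 -0.35  0.   -0.74 -2.24]
shift cm (tool) [ 0.09 -0.06 -0.03] turn z -2.9
[ -0.51249633 -39.54612851  12.94709265   3.12847987  -0.77768661
  -0.13580646]
```

View pics/g3.png

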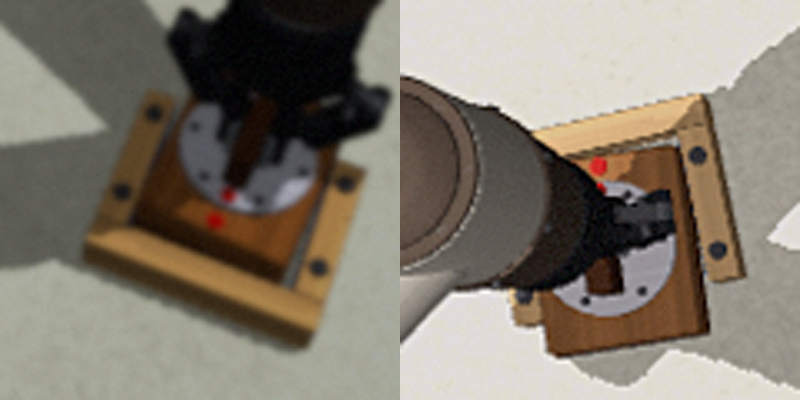

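The clock is seated between the cheeks, and the dots (scene crop, cover (229,196) and case (216,221)) nearly line up. I'll turn on to the stop.

Emit:
servo_tool:
  rows:
    - [0, 0, 0, 0, 0, 0, 2]
    - [0, 0, 0, 0, 0, 0, 2]
    - [0, 0, 0, 0, 0, 0, 0]

```text
clock: 11.7
position: [479.8, 304.8, 65.8]
ee_rot: [-0.059, 0.998, 0.0, 0.001]
contact_force: [0.4, 4.5, -2.1]
gripper_width: 15.0
```

```bash
python3 -c "
from h import *
from bench import *
plan(479,303.5,66,-166.5);print(read_state()['joint_efforts'])"
```

```text
t 11.7 pos [479.8 304.8  65.8] yaw -173.24 tilt 0.12 w 15.0 F [ 0.4  4.5 -2.1] M [ 1.17 -0.29  1.02] j [ 0.85  0.48 -0.35  0.   -0.74 -2.3 ]
shift cm (tool) [ 0.1  -0.12 -0.02] turn z -6.74
[ -2.61092037 -39.43622231  12.31262863   2.4853275   -1.09133933
  -1.17405485]
```

Emit:
servo_tool:
  rows:
    - [0, 0, 0, 0, 0, 0, 2]
    - [0, 0, 0, 0, 0, 0, 0]
    - [0, 0, 0, 0, 0, 0, 0]

```text
clock: 12.0
position: [479.9, 304.8, 65.9]
ee_rot: [-0.042, 0.999, 0.0, 0.001]
contact_force: [1.3, 4.4, -1.8]
gripper_width: 14.8
```

```bash
python3 -c "
from h import *
from bench import *
plan(479,303.5,66,-166.5);print(read_state()['joint_efforts'])"
```

```text
t 12.0 pos [479.9 304.8  65.9] yaw -175.22 tilt 0.13 w 14.8 F [ 1.3  4.4 -1.8] M [ 1.32 -0.33  2.  ] j [ 0.85  0.48 -0.35  0.   -0.74 -2.34]
shift cm (tool) [ 0.1  -0.12 -0.01] turn z -8.72
[ -3.77297267 -38.9934504   11.8194893    1.77120421  -1.24995086
  -1.95367053]
```

The moment about z jumped to 2 N m, so the cover is on its stop. I'll relieve the twist a little and check the dots before lifting.

Emit:
servo_tool:
  rows:
    - [0, 0, 0, 0, 0, 0, 0]
    - [0, 0, 0, 0, 0, 0, -1.5]
    - [0, 0, 0, 0, 0, 0, -1.5]
    - [0, 0, 0, 0, 0, 0, -0.5]
    - [0, 0, 0, 0, 0, 0, 0]

```text
clock: 12.5
position: [479.8, 304.7, 65.8]
ee_rot: [-0.067, 0.998, 0.001, 0.001]
contact_force: [2.3, 5.9, 0.3]
gripper_width: 15.1
```

Run:
```python
from h import *
plan(492.5,-261,146,-171.5)
from bench import *
print(read_state()["joint_efforts"])
for n in("scene","top"):
    g=get_image(n);pickle.dump(g,open(n+"4.pkl","wb"))
    i=g["image"][:,:,::-1]
    i=i[265:385,365:485] if n=="scene" else i[180:300,120:240]
    cv2.imwrite("pics/"+n+"4.png",cv2.convertScaleAbs(cv2.resize(i,(400,400),interpolation=2),alpha=1.5))
cv2.imwrite("pics/g4.png",np.hstack([cv2.imread(f"pics/{n}4.png") for n in("scene","top")]))
```

```text
t 12.5 pos [479.8 304.7  65.8] yaw -172.3 tilt 0.19 w 15.1 F [2.3 5.9 0.3] M [ 1.76 -0.22  0.56] j [ 0.85  0.48 -0.35 -0.   -0.74 -2.29]
shift cm (tool) [  6.31 -56.21  -8.19] turn z -0.8
[ -2.9288701  -38.30455184  10.97937852   2.85262764  -1.50179464
  -0.47860857]
```

View pics/g4.png

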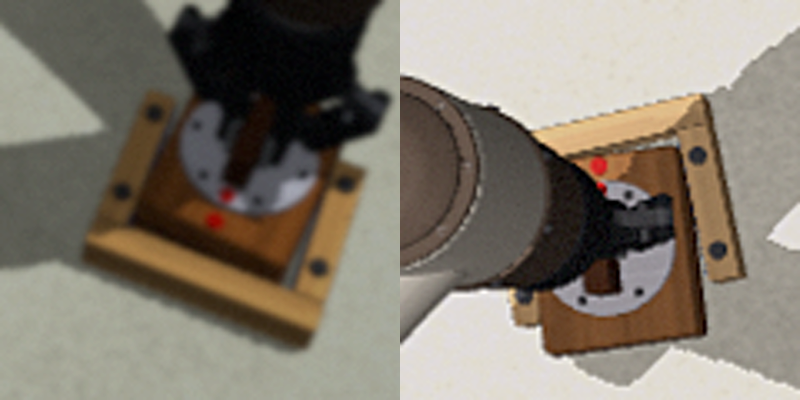

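The dots line up with the bar (right panel: case dot (599,166), cover dot (602,188), bar end (602,270)), and the clock is still between the cheeks. Now lift and carry.

Emit:
servo_tool:
  rows:
    - [0, 0, 0, -0.3, 0, 0, 0]
    - [0, 0, 0, -0.5, 0, 0, 0]
    - [0, 0, 0, -0.8, 0, 0, 0]
    - [0, 0, 0, -1, 0, 0, 0]
    - [0, 0, 0, -1.5, 0, 0, 0]
    - [0, 0, 0, -2, 0, 0, 0]
    - [0, 0, 0, -1.5, 0, 0, 0]
    - [0, 0, 0, -0.6, 0, 0, 0]
    - [0, 0, 0, 0, 0, 0, 0]

```text
clock: 13.5
position: [478.2, 302.3, 146.6]
ee_rot: [-0.067, 0.998, -0.001, -0.002]
contact_force: [-0.5, 0.7, -4.9]
gripper_width: 15.3
```

Emit:
servo_tool:
  rows:
    - [0, 0.1, -1, 0, 0, 0, 0]
    - [0, 0.2, -2, 0, 0, 0, 0]
    - [0, 0.3, -3, 0, 0, 0, 0]
    - [0, 0.4, -3.5, 0, 0, 0, 0]
    - [0, 0.4, -3.5, 0, 0, 0, 0]
    - [0, 0.4, -3.5, 0, 0, 0, 0]
    - [0, 0.4, -3.5, 0, 0, 0, 0]
    - [0, 0.4, -3.5, 0, 0, 0, 0]
    - [0, 0.4, -3.5, 0, 0, 0, 0]
    - [0, 0.4, -3.5, 0, 0, 0, 0]
    - [0, 0.4, -3.5, 0, 0, 0, 0]
    - [0, 0.4, -3.5, 0, 0, 0, 0]

```text
clock: 14.7
position: [487.3, -75.9, 146.5]
ee_rot: [-0.068, 0.998, 0.0, -0.001]
contact_force: [0.3, 0.1, -4.7]
gripper_width: 15.3
```

Emit:
servo_tool:
  rows:
    - [0, 0.4, -3.5, 0, 0, 0, 0]
    - [0, 0.4, -3.5, 0, 0, 0, 0]
    - [0, 0.4, -3.5, 0, 0, 0, 0]
    - [0, 0.4, -3.5, 0, 0, 0, 0]
    - [0, 0.3, -2.5, 0, 0, 0, 0]
    - [0, 0.2, -1.5, 0, 0, 0, 0]
    - [0, 0, -0.7, 0, 0, 0, 0]
    - [0, 0, 0, 0, 0, 0, 0]
    - [0, 0, 0, 0, 0, 0, 0]

```text
clock: 15.6
position: [494.0, -260.7, 147.0]
ee_rot: [-0.069, 0.998, 0.0, -0.0]
contact_force: [-0.1, -0.9, -5.3]
gripper_width: 15.2
```

```bash
python3 -c "
from h import *
plan(492.5,-261,73.8,-171.5)"
```

```text
t 15.6 pos [ 494.  -260.7  147. ] yaw -172.05 tilt 0.06 w 15.2 F [-0.1 -0.9 -5.3] M [ 0.01 -0.03 -0.03] j [-0.2   0.36 -0.29 -0.   -0.92 -1.24]
shift cm (tool) [ 0.15 -0.01  7.32] turn z -0.55
```

Emit:
servo_tool:
  rows:
    - [0, 0.1, 0, 1, 0, 0, 0]
    - [0, 0, 0, 2, 0, 0, 0]
    - [0, 0, 0, 2, 0, 0, 0]
    - [0, 0, 0, 1, 0, 0, 0]
    - [0, 0, 0, 0.5, 0, 0, 0]
    - [0, 0, 0, 0.4, 0, 0, 0]
    - [0, 0, 0, 0.2, 0, 0, 0]
    - [0, 0, 0, 0.1, 0, 0, 0]
    - [0, 0, 0, 0.1, 0, 0, 0]
    - [0, 0, 0, 0, 0, 0, 0]
    - [0, 0, 0, 0, 0, 0, 0]

```text
clock: 16.7
position: [493.6, -261.7, 74.6]
ee_rot: [-0.069, 0.998, -0.0, 0.0]
contact_force: [-0.5, 0.1, -5.6]
gripper_width: 15.0
```

Emit:
servo_tool:
  rows:
    - [0, 0, 0, 0.1, 0, 0, 0]
    - [0, 0, 0, 0, 0, 0, 0]
    - [0, 0, 0, 0, 0, 0, 0]

```text
clock: 17.0
position: [493.9, -261.7, 73.8]
ee_rot: [-0.069, 0.998, -0.0, 0.0]
contact_force: [0.4, -0.4, -3.9]
gripper_width: 14.9
```

Emit:
servo_tool:
  rows:
    - [0, 0, 0, 0.05, 0, 0, 0]
    - [0, 0, 0, 0.05, 0, 0, 0]
    - [0, 0, 0, 0, 0, 0, 0]
    - [0, 0, 0, 0, 0, 0, 0]

```text
clock: 17.4
position: [494.1, -261.8, 73.6]
ee_rot: [-0.069, 0.998, -0.0, 0.001]
contact_force: [-0.6, 0.8, 5.6]
gripper_width: 15.1
```

Weight is on the mat, so I release and rise.

Emit:
servo_tool:
  rows:
    - [0.3, 0, 0, 0, 0, 0, 0]
    - [0.6, 0, 0, 0, 0, 0, 0]
    - [0.8, 0, 0, 0, 0, 0, 0]
    - [0.8, 0, 0, 0, 0, 0, 0]
    - [0.8, 0, 0, 0, 0, 0, 0]
    - [0.8, 0, 0, 0, 0, 0, 0]
    - [0.8, 0, 0, -1, 0, 0, 0]
    - [0.8, 0, 0, -2, 0, 0, 0]
    - [0.8, 0, 0, -3, 0, 0, 0]
    - [0.8, 0, 0, -4, 0, 0, 0]
    - [0.8, 0, 0, -4, 0, 0, 0]

```text
clock: 18.5
position: [493.1, -261.6, 214.3]
ee_rot: [-0.069, 0.998, -0.0, -0.0]
contact_force: [0.8, -0.4, 0.2]
gripper_width: 68.5
```

Emit:
servo_tool:
  rows:
    - [0.8, 0, 2, 0, 0, 0, 0]
    - [0.8, 0, 4, 0, 0, 0, 0]
    - [0.8, 0, 4, 0, 0, 0, 0]
    - [0.8, 0, 4, 0, 0, 0, 0]
    - [0.8, 0, 4, 0, 0, 0, 0]
    - [0.8, 0, 4, 0, 0, 0, 0]
    - [0.8, 0, 3, 0, 0, 0, 0]
    - [0.8, 0, 1, 0, 0, 0, 0]
    - [0.8, 0, 0, 0, 0, 0, 0]
    - [0.8, 0, 0, 0, 0, 0, 0]

```text
clock: 19.5
position: [457.7, -4.5, 212.6]
ee_rot: [-0.069, 0.998, -0.0, 0.0]
contact_force: [-0.4, 0.2, 0.1]
gripper_width: 68.3
```

Run:
```python
from h import *
plan(492.5,-261,146,-171.5)
from bench import *
for n in("scene","top"):
    g=get_image(n);pickle.dump(g,open(n+"5.pkl","wb"))
    i=g["image"][:,:,::-1]
    i=i[140:270,170:300] if n=="scene" else i[190:320,385:515]
    cv2.imwrite("pics/"+n+"5.png",cv2.convertScaleAbs(cv2.resize(i,(400,400),interpolation=2),alpha=1.5))
cv2.imwrite("pics/g5.png",np.vstack([np.hstack([cv2.imread(f"pics/{n}5.png") for n in("scene","top")])]))
d=cv2.absdiff(g["image"],pickle.load(open("im0.pkl","rb"))["top"]["image"]).max(2)
for nm,(x,y) in dict(glue=(397,150),ring=(324,141),paint=(260,149),driver=(318,284)).items(): print(nm,d[y-15:y+15,x-15:x+15].mean())
```

```text
t 19.5 pos [457.7  -4.5 212.6] yaw -172.07 tilt 0.02 w 68.3 F [-0.4  0.2  0.1] M [-0.01 -0.02 -0.04] j [ 0.35  0.12 -0.43  0.   -1.02 -1.78]
shift cm (tool) [  0.09 -25.88   6.67] turn z -0.57
glue 6.485555555555556
ring 6.275555555555556
paint 6.876666666666667
driver 19.30666666666667
```

View pics/g5.png

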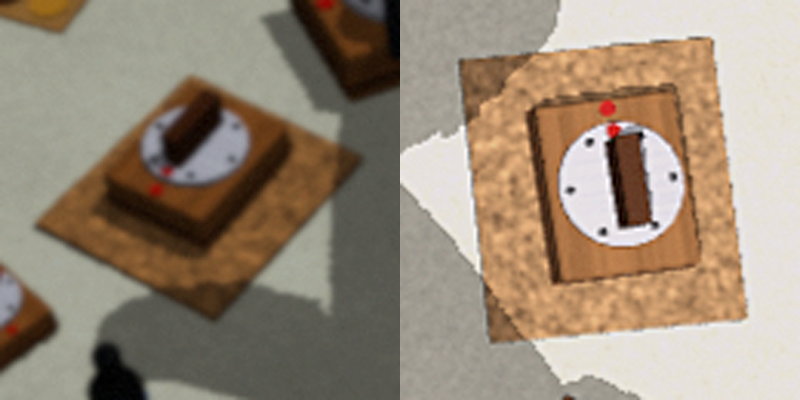

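The clock lies flat in the middle of the mat. In the right panel the disc is at (621,184), and the dots at (607,107) and (613,130) lie together along the bar. The bar is parallel to the case sides within about 2°.

```bash
python3 -c "
from bench import *
print(job_done())"
```

```text
the job is handed in; nothing more can be done
None
```

The job is done and handed in at about 19.5 s of the 64 s. I lifted the middle-sized clock by its bar and lowered it into the jig. There I turned the cover clockwise about 100° to its stop, which showed as the wrist moment jumping from about 0 to 2 N m. Then I carried the clock to the mat, set it down until the mat bore its weight, and let go.

**Cover and placing:** In the last pictures the two red dots meet, and the bar is parallel to the case sides within about 2° (the limit is about 7°). The clock was released at (494, -262) against a mat centre of (492.5, -261).

**Other things on the table:** The glue, paint and ring areas look unchanged from the first picture. The driver's area differed more (19 against about 6). The arm or its shadow over that spot probably explains it, because nothing passed low there, but I did not check it separately.

**Measurements that disagreed:**
- **Jig check:** The top-view centre of the hanging clock was about 10 mm off in y, because I took a side face for the top edge. The red dot and the scene view agreed with the tool position, so I used those.
- **Mat corners:** Their heights from two views scattered from -3 to 16 mm. I set the touchdown by force instead.

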